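Set the blow-off station's air valve two turns open

ROBOT

A 6-joint arm with a two-finger parallel gripper is mounted at the origin on the work surface. World frame = base frame: x ahead of the robot, y to its left, z up, the work surface at z = 0. Lengths are in mm, angles in rad, forces in N, time in s.
With the tool pointing down it reaches from about 300 to 775 mm from the base axis. Payload 14.6 kg.
Tool frame: the origin (TCP) lies between the finger pads; the fingertips stand manip.tip_reach ahead of it and the grasp point (between the pads) lies 5 mm behind it (manip.tip_reach is the distance from the TCP to the fingertips, in mm); z points along the fingers, y is the line along which they close (so a half turn about z gives the same grasp; the last joint's range is limited). The gripper opens to 94 mm and grips with 3 to 60 N. Pads are 16 mm wide; open, the fingers measure 119 mm over their backs; the gripper's body (75 mm by 177 mm) begins 78 mm behind the grasp point.
Start: joints at [-1.406, 0.3, 1.521, -0, 1.321, -0.067], TCP at [126.345, -535.281, 181.946] pointing down, gripper open.
Joint ranges: [-3.03, 3.03], [-0.79, 2.21], [0.23, 2.52], [-1.04, 4.18], [0, 3.07], [-2.55, 2.55]. Speed limits (rad/s): [2.22, 2.22, 2.57, 3.14, 3.14, 3.14].

INTERFACE

Orientations are given as [roll, pitch, yaw] about the fixed x, y, z axes, in that order (R = Rz(yaw) Ry(pitch) Rx(roll)).
In Python, from cell import manip gives the robot as it stands. The module is installed in compiled form; this text tells all that it offers.
- The arm moves only by the shell command python3 -m creep 'ROWS' [FORCE]. ROWS is JSON, a list of rows, each a list of 3 entries, a list of its own where there are three numbers: the opening, from -1 (shut) to 1 (fully open), then the shift along the tool's x, y, z in cm, then the turn about the tool's z in units of 5 degrees (1.0 is 5 degrees). In form: [[grip, [tx, ty, tz], roll], ...]. A call has 1 to 12 rows; each row is the pose to reach, as a shift and turn from the pose commanded when the call began, along the tool's axes at that moment; what a row does not reach only later rows make up. A row lasts 1/10 s, in which the tool goes at most 50 mm and 8.59 degrees, less where a joint would pass 70% of its speed; a pose out of reach is approached as far as the arm can. A call with a gripper value outside its range is refused whole. The fingers move at their own pace and stop on an object; FORCE is the grip in N (left out, the last holds). Time passes only in rows, so rows that repeat a pose let the fingers close. It gives the time, the measured TCP pose, the force, the opening and the grip force at its end, in the units of the state.
- manip.read_state(): the state, without advancing time (a new reading comes with each control period).
- manip.camera(name): name is "side" or "top" or "wrist"; returns the picture (420x560x3 uint8, red, green, blue); there is no depth.
- manip.camera_params(name): a dict with "fovy" (degrees; the focal length in pixels is half the picture's height over the tangent of half this angle, whatever the lens; pixels are square), "cx", "cy" (the principal point, pixels), "origin" and "attitude" of the camera in the world. Camera axes: x right, y down, z forward; pixel columns grow to the right and rows downward; lengths in mm; the calibration is good to about 2 mm. A picture is of the moment at which its call begins: read the wrist's pose just before it. camera_params takes no time and is no camera call; for the wrist camera it gives the pose at the moment of the call.
- manip.sign_off(): hands the job in; it is judged then, once.
The state is a dict: "clock": time; "joints": joint angles; "qd": joint speeds; "effort": joint torques, N m; "eef_pos": TCP position; "eef_rot": TCP orientation; "wrist_force": force on the tool from outside, world axes, zero at the start; "moment": the same for the moment, N m; "finger_gap": finger opening in mm; "finger_force": force on a finger pad.
Only numpy, scipy, OpenCV 4.12 (cv2) and the standard library are available. Lean on these libraries where they do the work, as an engineer would, in place of code of your own. Each camera call takes 0.05 s, during which the arm holds its last target. There are 200 camera calls.

TASK

Get the voicing bench's air station ready: first lift the brass nozzle out of the blue bowl, stand it upright over the brass spigot so it sits fully down on the flange, and let go of it. Then take the black crank handle of the red handwheel, close the valve clockwise to its stop, and back it off anticlockwise exactly two full turns. Finish still gripping the handle there with the wheel at rest, and leave the nozzle seated and the wippen, loupe and sharp keys where they lie.

Things in the scene. Friction and masses are not known exactly. Their poses are not given: they have to be found in the camera images.
- nozzle: Loose brass air nozzle, round, 72 mm tall, 0.12 kg nominal: outer diameter 32 mm from the bottom up to 50 mm, then a cone narrowing to 12 mm at the top. Open underneath: a blind bore 24 mm wide and 28 mm deep. Starts standing upright in the bowl. Origin: centre of its underside; z points up through the tip.
- bowl: Loose shallow blue ceramic bowl, 0.5 kg, 150 mm across the rim, 124 mm across the foot, 26 mm tall, wall 4 mm, floor 5 mm thick. Origin: centre of its underside, z up.
- air_station: Aluminium manifold block fixed to the bench, 50 mm (its x) by 230 mm (its y) by 30 mm tall, with the spigot 80 mm from its middle towards its -y and the wheel valve 80 mm towards its +y. Origin: centre of its underside, z up.
- spigot_base (a point): Centre of the top of the spigot's flange (40 mm diameter, 36 mm above the bench). From here the brass spigot rises 24 mm, diameter 20 mm, its top 7 mm tapering to 10 mm. The nozzle, fitted, rests with its underside at this point.
- wheel_hub (a point): On the vertical axis of the handwheel, at the height of the top of its rim (112 mm above the bench). Red wheel, 108 mm across, rim 12 mm thick with three spokes and hub 1 mm higher than the rim; it does not rise or sink as it turns.
- crank_handle: Black round upright handle, 22 mm diameter, 50 mm tall, standing on the wheel's rim 48 mm from the wheel's axis and carried round by it. It spins freely about its own vertical axis, so it can be gripped from above and led round the circle without turning the hand. Origin: centre of its underside (115 mm above the bench), z up; its own rotation means nothing.
- handle_mid (a point): Point on the crank handle's axis 27 mm above its underside (142 mm above the bench): where to grip.
- valve_wheel (a joint): Turn of the handwheel in rad: 0 = closed, against a solid stop; grows anticlockwise seen from above (opening) through several turns (2 pi each) to 28. It starts partly open, between about a third of a turn and one and a fifth turns. Friction about 0.12 N m (2 to 3 N at the handle); it stays where it is left.
- wippen: Bystander: dark walnut wippen (piano action part), 105 mm long (its y), 14 mm wide, 47 mm tall. Origin: centre of its underside.
- loupe: Bystander: nickel-plated standing loupe, 38 mm diameter, 36 mm tall. Origin: centre of its underside.
- sharp_a: Bystander: black ebony sharp key, 95 mm (its y) by 10 mm by 11 mm tall. Origin: centre of its underside.
- sharp_b: Bystander: the other ebony sharp key, of the same size.
Mind the look-alikes: they are no part of the job. Of the things like the nozzle, leave any that is turquoise or white; of the rest the smaller one is meant.

How it is judged:
By the outcome, as a careful person would: the job done as asked, in the order asked, and still so for the second after the job is handed in, while the arm keeps its last pose, push and grip.
It also fails if it takes over 72 s, if anything falls off the work surface, if the arm or the gripper's body presses on something with over 40 N, if the wrist force passes 120 N, or if a joint passes its speed limit or range.

## Working session

There is one attempt and no reset: what is moved stays moved. The work goes in short steps, Python scripts to look and compute and a shell command to move; the robot and the scene stay as the last step left them, time stands still between calls to the robot, and variables do not carry over. Pictures are saved under pics/ and viewed, at most 10 in all, crops included, and the job is handed in when it is done.

```bash
mkdir -p pics; ls
cat > h.py <<'E'
import numpy as np, cv2
from cell import manip
from scipy.spatial.transform import Rotation as R
def params(n):
    p=manip.camera_params(n); return p
def ray(p,u,v):
    f=210/np.tan(np.radians(p['fovy'])/2)
    d=np.array([(u-p['cx'])/f,(v-p['cy'])/f,1.])
    A=np.array(p['attitude'],float)
    M=A if A.shape==(3,3) else R.from_euler('xyz',A).as_matrix()
    return np.array(p['origin'],float),M@d
def onz(p,u,v,z):
    o,d=ray(p,u,v); return o+d*(z-o[2])/d[2]
def proj(p,X):
    f=210/np.tan(np.radians(p['fovy'])/2)
    A=np.array(p['attitude'],float)
    M=A if A.shape==(3,3) else R.from_euler('xyz',A).as_matrix()
    c=M.T@(np.array(X)-p['origin']); return np.array([p['cx']+f*c[0]/c[2],p['cy']+f*c[1]/c[2]])
def tri(rs):
    S=np.zeros((3,3));b=np.zeros(3)
    for o,d in rs:
        d=d/np.linalg.norm(d);P=np.eye(3)-np.outer(d,d);S+=P;b+=P@o
    x=np.linalg.solve(S,b); return x,[np.linalg.norm(np.cross(x-o,d/np.linalg.norm(d))) for o,d in rs]
def save(n,im): cv2.imwrite('pics/'+n+'.png',im[...,::-1])
E
python3 - <<'E'
from h import *
for n in ['top','side','wrist']:
    p=params(n);print(n,p);im=manip.camera(n);np.save(n+'0.npy',im);save(n+'0',im)
print(manip.tip_reach,manip.read_state())
E
```

```text
pics
top {'fovy': 43.7647701659645, 'cx': 285.7607736412626, 'cy': 200.15624518469264, 'origin': array([ 364.19316326, -106.37234144, 1209.25326437]), 'attitude': array([-2.93373433e+00,  2.58098933e-03, -1.47271711e+00])}
side {'fovy': 54.7252220486571, 'cx': 285.23159771790796, 'cy': 206.145787733964, 'origin': array([550.25374947, 423.02553012, 714.33616695]), 'attitude': array([-2.42679548,  0.01441119, -3.07058128])}
wrist {'fovy': 62.32981498089072, 'cx': 274.0135528324557, 'cy': 209.10230380358962, 'origin': array([ 199.22677835, -517.68928192,  383.85014106]), 'attitude': array([ 2.87933035e+00,  6.05213018e-04, -1.33814044e+00])}
14.0 {'clock': 0.15, 'joints': array([-1.40560621e+00,  3.00323620e-01,  1.52144998e+00, -3.54688909e-06,
        1.32072941e+00, -6.65792734e-02]), 'qd': array([-0.00162506, -0.00227786, -0.00262944, -0.00065319, -0.00119656,
        0.00086154]), 'effort': array([-2.12383279e-04, -5.31961763e+01, -3.52821529e+01,  7.07698544e-02,
        2.36335321e-02, -6.60624869e-05]), 'eef_pos': array([ 126.3035008 , -535.0597834 ,  181.52270664]), 'eef_rot': array([-3.14068408e+00, -5.71381822e-05,  2.31770241e-01]), 'wrist_force': array([-0.09715936, -0.07411561,  0.25218854]), 'moment': array([0.00432753, 0.0309148 , 0.02445765]), 'finger_force': 0.0, 'finger_gap': 93.88268688492325}
```

View pics/top0.png

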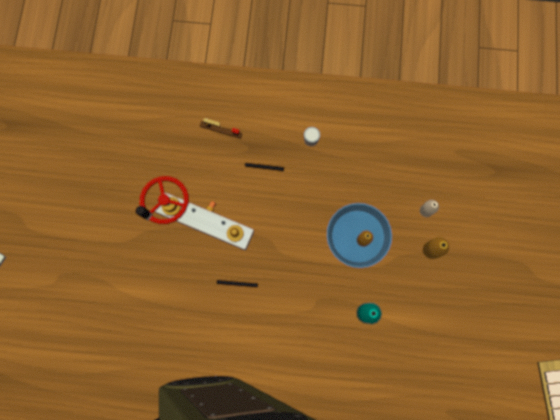

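View pics/side0.png

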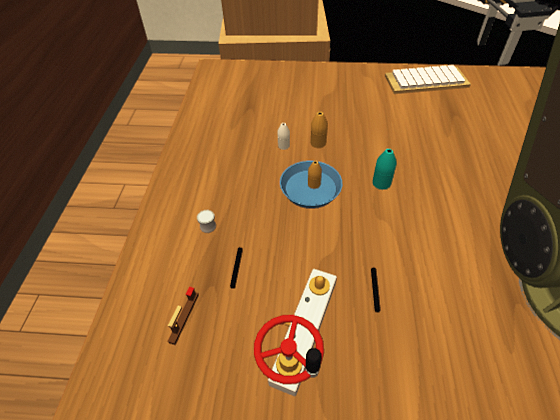

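Top view: blue bowl at (360,236) with a small brass nozzle at (365,238). Candidates are this one, a bigger brass one at (436,248), a white one at (430,207) and a turquoise one at (369,313). The smaller brass one, in the bowl, fits. The spigot is at (235,233), the wheel at (164,200) and the handle at (143,212). In the side view, the nozzle is at (315,175), the spigot at (320,284) and the handle at (314,360).

Run:
```python
from h import *
t=np.load('top0.npy');s=np.load('side0.npy')
a=cv2.resize(t[190:275,330:460],None,fx=3,fy=3,interpolation=cv2.INTER_CUBIC)
b=cv2.resize(s[100:215,265:405],None,fx=3,fy=3,interpolation=cv2.INTER_CUBIC)
c=cv2.resize(t[170:255,125:260],None,fx=3,fy=3,interpolation=cv2.INTER_CUBIC)
d=cv2.resize(s[260:395,240:370],None,fx=3,fy=3,interpolation=cv2.INTER_CUBIC)
w=np.zeros((600,800,3),np.uint8)
for im,(y,x) in zip([a,b,c,d[:, :]],[(0,0),(255,0),(0,395),(255,422)]):
    h_=min(im.shape[0],600-y);w_=min(im.shape[1],800-x);w[y:y+h_,x:x+w_]=im[:h_,:w_]
save('crop0',w)
for n,im in (('top',t),('side',s)):
    p=params(n);h=cv2.cvtColor(im,cv2.COLOR_RGB2HSV)
    for nm,lo,hi in (('blue',(98,90,60),(118,255,255)),('red',(0,200,90),(4,255,255)),('black',(0,0,0),(180,255,32)),('white',(0,0,150),(180,60,255))):
        m=cv2.inRange(h,lo,hi)
        k,l,st,ce=cv2.connectedComponentsWithStats(m)
        for i in range(1,k):
            if 80<st[i,4]<6000: print(n,nm,st[i],ce[i].round(1))
```

```text
top blue [ 328  205   63   62 2792] [358.5 234.8]
top red [140 177  48  46 528] [164.9 198.4]
top black [177 377  50   8 142] [200.8 380.1]
top black [226 412  82   8 411] [269.3 416.6]
top white [304 127  16  15 175] [311.5 134.1]
top white [ 178  203   75   46 1268] [212.8 224.4]
top white [546 372  14  10 107] [553.4 376.3]
top white [550 384  10  10  86] [554.9 388.8]
side blue [ 280  161   62   45 1833] [309.9 184.6]
side red [ 254  315   70   69 1684] [284.8 347.5]
side black [ 505   30   51   37 1242] [532.2  49.1]
side black [ 501  200   50   78 2467] [524.7 239.7]
side black [230 248  12  40 176] [235.8 267.7]
side black [371 268   9  44 202] [375.  289.9]
side black [306 349  15  24 291] [312.8 360.5]
side white [459   0  30   9 100] [475.3   3. ]
side white [543  11  17  18 187] [552.9  20.4]
side white [393  66  72  20 845] [427.8  75.2]
side white [197 210  17  14 170] [205.2 216.4]
side white [295 269  41  60 947] [314.1 300.4]
side white [294 324  20  35 405] [303.  339.8]
side white [268 379  30  12  89] [286.8 385.3]
```

View pics/crop0.png

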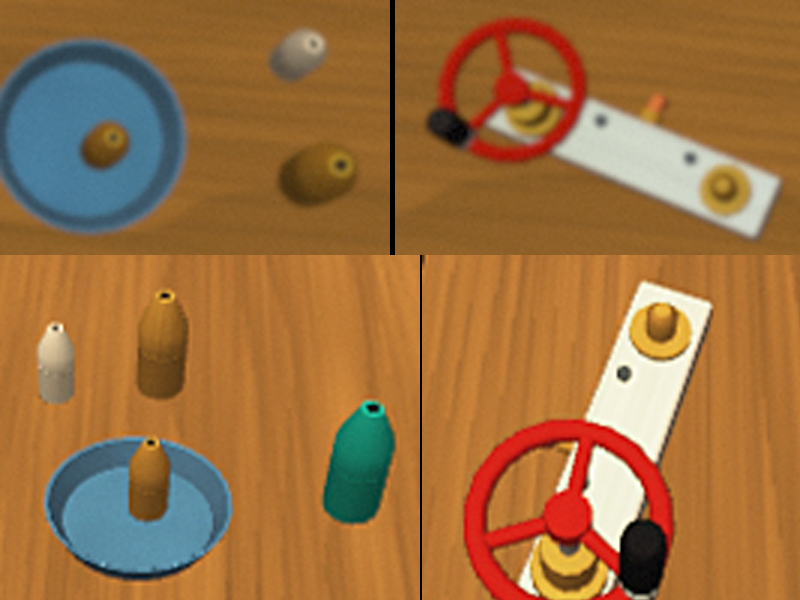

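The crop confirms it: the brass one in the bowl, tip at top (368,235) and side (315,162), is clearly smaller than the brass one at top (443,245). Next I triangulate.

Run:
```python
from h import *
P=params('top');S=params('side')
for n,a,b in [('tip',(368.4,235.4),(315,162.4)),('spigtop',(234.4,232),(319.4,277.7)),('hub',(163.4,199),(288.4,346.5)),('handletop',(141.5,210.3),(313.7,352.5)),('bigtip',(443.2,244.5),(319.7,113.7))]:
    x,e=tri([ray(P,*a),ray(S,*b)]);print(n,x.round(1),np.round(e,1))
print('sp57',onz(P,234.4,232,60),onz(S,319.4,277.7,60))
print('tip',onz(P,368.4,235.4,77),onz(S,315,162.4,77))
print('bowl rim',onz(P,359,235.5,26))
s=manip.read_state();p=params('wrist');Rt=R.from_euler('xyz',s['eef_rot']).as_matrix()
print('wrist cam in tool',Rt.T@(p['origin']-s['eef_pos']));print(Rt.round(3))
```

```text
tip [ 540.6 -267.4   74.6] [0.7 0.7]
spigtop [523.5  26.8  57.1] [0.9 0.9]
hub [571.4 181.3 110.2] [0.1 0.1]
handletop [534.2 208.5 162.7] [0.2 0.2]
bigtip [ 533.4 -424.8   95.1] [0.8 0.8]
sp57 [522.17401696  26.64569397  60.        ] [524.43182073  28.2498304   60.        ]
tip [ 540.92215348 -267.17403704   77.        ] [ 539.98514919 -264.49593676   77.        ]
bowl rim [ 546.56364316 -253.11557104   26.        ]
wrist cam in tool [  74.97442005   -0.33011941 -202.40110475]
[[ 0.973  0.23  -0.   ]
 [ 0.23  -0.973  0.001]
 [ 0.    -0.001 -1.   ]]
```

```bash
python3 -m creep '[[0.3,[46.5,-16.6,0],2.66],[0.3,[46.5,-16.6,0],2.66],[0.3,[46.5,-16.6,0],2.66],[0.3,[46.5,-16.6,0],2.66],[0.3,[46.5,-16.6,0],2.66],[0.3,[46.5,-16.6,0],2.66],[0.3,[46.5,-16.6,0],2.66],[0.3,[46.5,-16.6,0],2.66],[0.3,[46.5,-16.6,0],2.66],[0.3,[46.5,-16.6,0],2.66],[0.3,[46.5,-16.6,0],2.66],[0.3,[46.5,-16.6,0],2.66]]' 25
python3 - <<'E'
from h import *
s=manip.read_state();p=params('wrist');im=manip.camera('wrist');save('w1',im);np.save('w1.npy',im)
print(s['eef_pos'],s['eef_rot'],s['finger_gap'],p['origin'],p['attitude'],proj(p,(540.5,-266.5,77)))
E
```

```text
clock: 1.35
eef_pos: [540.9, -266.2, 181.2]
eef_rot: [-3.141, 0.001, 0.001]
wrist_force: [0.5, 0.1, 1.1]
finger_gap: 61.1
finger_force: 0.0
[ 540.93636764 -266.24553837  181.24752976] [-3.14111290e+00  1.13887651e-03  1.36354975e-03] 61.09424146597924 [ 616.07097126 -265.9835028   383.57272582] [ 2.87827916e+00  7.98572000e-06 -1.56857757e+00] [274.39993681 201.59182653]
```

View pics/w1.png

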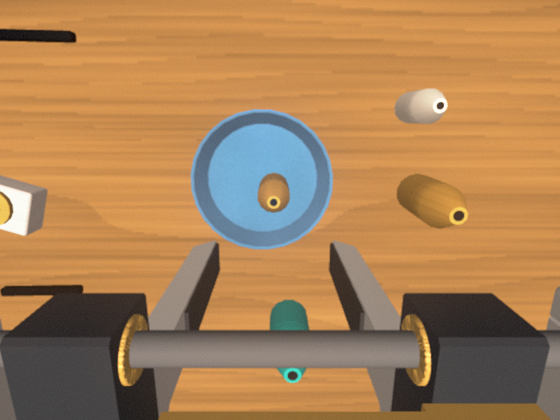

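The wrist picture shows the nozzle tip at (273,202), where predicted (274,202). I descend and grip.

```bash
python3 -m creep '[[0.3,[0,0,5],0],[0.3,[0,0,10],0],[0.3,[0,0,13],0],[0.3,[0,0,14.5],0],[0.3,[0,0,14.5],0],[-0.6,[0,0,14.5],0],[-0.6,[0,0,14.5],0],[-0.6,[0,0,14.5],0],[-0.6,[0,0,14.5],0],[-0.6,[0,0,14.5],0],[-0.6,[0,0,14.5],0],[-0.6,[0,0,14.5],0]]' 25
```

```text
clock: 2.6
eef_pos: [541.1, -266.8, 37.3]
eef_rot: [3.142, -0.001, -0.0]
wrist_force: [0.7, 1.9, 4.1]
finger_gap: 24.0
finger_force: 23.7
```

Run:
```python
from h import *
im=manip.camera('wrist');S=manip.camera('side')
a=cv2.resize(S[110:230,240:400],None,fx=2.5,fy=2.5);b=im[180:420,80:480]
w=np.zeros((300,800,3),np.uint8);w[:300,:400]=a;w[:240,400:]=b;save('g1',w)
print(manip.read_state())
```

```text
{'clock': 2.7, 'joints': array([-5.18997794e-01,  5.65321703e-01,  1.49887937e+00,  2.78427420e-04,
        1.07674977e+00,  1.05189033e+00]), 'qd': array([ 9.36738907e-04, -7.41347949e-05, -3.66173592e-04, -9.53656875e-04,
        2.96038504e-04,  1.97720105e-03]), 'effort': array([-1.38710205e+00, -6.06529856e+01, -2.96003097e+01, -5.44692781e-01,
       -2.20187958e-01, -5.96901868e-03]), 'eef_pos': array([ 541.07328156, -266.84472909,   37.29659575]), 'eef_rot': array([ 3.14148731e+00, -6.78917339e-04, -2.23715860e-04]), 'wrist_force': array([0.61120014, 2.45007238, 5.05666897]), 'moment': array([ 0.54086128, -0.1744112 , -0.0182555 ]), 'finger_force': 23.866743941637196, 'finger_gap': 23.540004704784092}
```

View pics/g1.png

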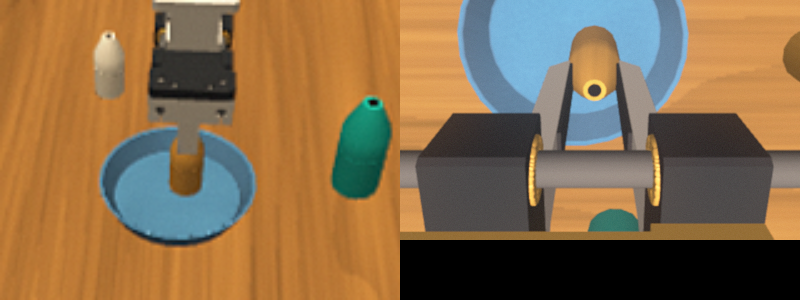

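Run:
```python
from h import *
p=params('wrist')
print('crop offset -80,-180 +400')
for X in [(541,-266.8,77),(541,-266.8,55),(541,-266.8,5),(541,-254.8,23),(541,-278.8,23),(549,-254.8,23),(549,-254.8,55),(541,-250.8,23)]: print(X,(proj(p,X)+[320,-180]).round(1))
S=params('side')
for X in [(541,-267,5),(541,-267,77),(541,-267,23)]: print((proj(S,X)-[240,110])*2.5)
```

```text
crop offset -80,-180 +400
(541, -266.8, 77) [594.2  88.5]
(541, -266.8, 55) [594.1  72.1]
(541, -266.8, 5) [594.1  45.5]
(541, -254.8, 23) [575.9  53.8]
(541, -278.8, 23) [612.3  53.8]
(549, -254.8, 23) [575.7  42.1]
(549, -254.8, 55) [572.9  58.9]
(541, -250.8, 23) [569.8  53.8]
[183.47622648 183.79389773]
[186.45570073 129.09357077]
[184.18985047 170.69243668]
```

The picture shows the fingertips near z≈62, gripping the cone (side crop row 150, gap 24 = cone diameter at z≈64). By the stated tip reach they should be at z≈23. So the real tips stand about 25 mm behind the TCP, and I measure that properly from the open-gripper image before regripping lower.

```bash
python3 -m creep '[[0.3,[0,0,0],0],[0.3,[0,0,0],0],[0.3,[0,0,0],0],[0.3,[0,0,0],0],[0.3,[0,0,0],0]]' 25
python3 - <<'E'
from h import *
s=manip.read_state();p=params('wrist');im=manip.camera('wrist');S=manip.camera('side')
w=np.zeros((480,800,3),np.uint8);w[:420,:400]=im[:,80:480];w[:480,400:]=cv2.resize(S[60:228,245:385],(400,480),interpolation=cv2.INTER_CUBIC);save('g2',w)
print(s['eef_pos'],s['finger_gap'])
for g in ['finger tip front inner at reach']:
  for r in (14,0,-15,-25,-35):
    print(r,[ (proj(p,s['eef_pos']+[8,sg*s['finger_gap']/2,-r])-[80,0]).round(1) for sg in (1,-1)], ((proj(params('side'),s['eef_pos']+[0,s['finger_gap']/2+6,-r])-[245,60])*400/140+[400,0]).round(0))
E
```

```text
clock: 3.2
eef_pos: [540.7, -266.9, 36.8]
eef_rot: [-3.142, 0.0, -0.0]
wrist_force: [0.5, 0.4, 0.6]
finger_gap: 59.4
finger_force: 0.0
[ 540.68616408 -266.89331168   36.81341499] 59.38554256261165
14 [array([148.6, 222.1]), array([239.7, 222.2])] [595. 369.]
0 [array([145.7, 228.9]), array([242.6, 228.9])] [596. 357.]
-15 [array([142.2, 237.2]), array([246.2, 237.2])] [597. 344.]
-25 [array([139.5, 243.4]), array([248.8, 243.4])] [597. 335.]
-35 [array([136.6, 250.2]), array([251.8, 250.3])] [598. 326.]
```

View pics/g2.png

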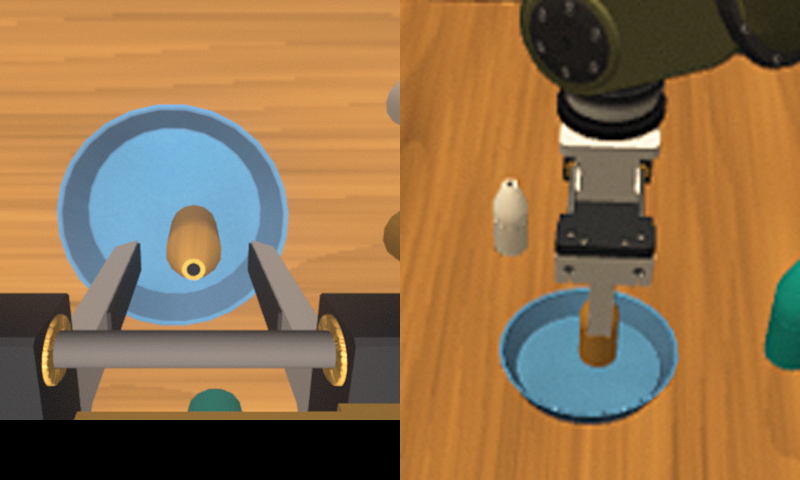

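The tip corners are at (140,243) and (249,243), exactly where tips 25 mm behind the TCP would project. So the tips are at z≈62; I lower 30 mm (tips at 32) and grip the cylinder.

```bash
python3 -m creep '[[0.3,[0,0,2],0],[0.3,[0,0,3],0],[0.3,[0,0,3],0],[-0.5,[0,0,3],0],[-0.5,[0,0,3],0],[-0.5,[0,0,3],0],[-0.5,[0,0,3],0],[-0.5,[0,0,3],0],[-0.5,[0,0,3],0],[-0.5,[0,0,3],0]]' 30
```

```text
clock: 4.3
eef_pos: [541.0, -267.0, 7.3]
eef_rot: [3.141, -0.001, -0.0]
wrist_force: [-0.7, 0.4, 4.7]
finger_gap: 31.6
finger_force: 30.0
```

```bash
python3 -m creep '[[-0.5,[0,0,-3],0],[-0.5,[0,0,-8],0],[-0.5,[0,0,-13],0],[-0.5,[-1.0,-5,-13],0],[-0.5,[-1.7,-10,-13],0],[-0.5,[-1.7,-15,-13],0],[-0.5,[-1.7,-20,-13],0],[-0.5,[-1.7,-23,-13],0],[-0.5,[-1.7,-23,-13],0],[-0.5,[-1.7,-23,-13],0],[-0.5,[-1.7,-23,-13],0]]' 30
python3 - <<'E'
from h import *
s=manip.read_state();p=params('wrist');im=manip.camera('wrist');np.save('w2.npy',im);save('w2',im)
print(s['eef_pos'],s['finger_gap'],proj(p,(523.5,27,60)),proj(p,s['eef_pos']+[-.5,0,70]))
t=s['eef_pos']
print(p)
E
```

```text
clock: 5.4
eef_pos: [523.8, -37.8, 136.8]
eef_rot: [3.141, 0.0, -0.001]
wrist_force: [-0.2, 0.1, -1.0]
finger_gap: 31.4
finger_force: 30.0
[523.81769704 -37.80040617 136.76897843] 31.391492784374982 [196.27286747 209.4355172 ] [274.38742588 299.82006   ]
{'fovy': 62.32981498089072, 'cx': 274.0135528324557, 'cy': 209.10230380358962, 'origin': array([598.7756708 , -37.59255351, 339.14453456]), 'attitude': array([ 2.87905102e+00, -5.53271649e-04, -1.57111600e+00])}
```

View pics/w2.png

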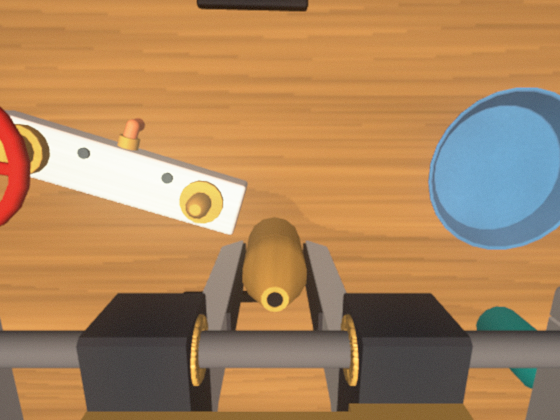

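Run:
```python
from h import *
im=np.load('w2.npy');p={'fovy': 62.32981498089072, 'cx': 274.0135528324557, 'cy': 209.10230380358962, 'origin': np.array([598.7756708 , -37.59255351, 339.14453456]), 'attitude': np.array([ 2.87905102e+00, -5.53271649e-04, -1.57111600e+00])}
h=cv2.cvtColor(im,cv2.COLOR_RGB2HSV)
m=np.zeros(h.shape[:2],np.uint8);m[175:230,172:232]=cv2.inRange(h[175:230,172:232],(10,140,60),(35,255,255))
cs,_=cv2.findContours(m,0,2);c=max(cs,key=cv2.contourArea)
c=cv2.convexHull(c);e=cv2.fitEllipse(c);print(e);print('flange36',onz(p,*e[0],36), proj(p,(523.5,27,36)))
print('top60',onz(p,196,209.5,60),'tip',onz(p,274.5,299.5,207))
```

```text
((200.92837524414062, 201.6002655029297), (40.62902069091797, 41.93208694458008), 120.58736419677734)
flange36 [524.31901962  27.94411247  36.        ] [202.02834852 202.48443148]
top60 [523.44450219  27.23040586  60.        ] tip [523.60038723 -37.84774912 207.        ]
```

```bash
python3 -m creep '[[-0.5,[0.04,-4,0],0],[-0.5,[0.04,-6.53,0],0],[-0.5,[0.04,-6.53,0],0],[-0.5,[0.04,-6.53,3],0],[-0.5,[0.04,-6.53,5.5],0],[-0.5,[0.04,-6.53,7],0],[-0.5,[0.04,-6.53,7.8],0],[-0.5,[0.04,-6.53,8.4],0],[-0.5,[0.04,-6.53,8.9],0],[-0.5,[0.04,-6.53,9.3],0],[-0.5,[0.04,-6.53,9.6],0],[-0.5,[0.04,-6.53,9.6],0]]' 30
```

```text
clock: 6.65
eef_pos: [524.2, 28.4, 40.8]
eef_rot: [3.142, 0.0, -0.0]
wrist_force: [-0.2, -0.8, -1.3]
finger_gap: 31.5
finger_force: 30.0
```

```bash
python3 -m creep '[[-0.5,[0,0.05,0.1],0],[-0.5,[0,0.05,0.2],0],[-0.5,[0,0.05,0.3],0],[-0.5,[0,0.05,0.35],0],[-0.5,[0,0.05,0.35],0]]' 30
```

```text
clock: 7.15
eef_pos: [524.6, 27.9, 38.2]
eef_rot: [3.142, -0.001, -0.0]
wrist_force: [-2.3, 0.6, 8.2]
finger_gap: 31.4
finger_force: 30.0
```

```bash
python3 -m creep '[[0.0,[0,0,-0.05],0],[0.1,[0,0,-0.05],0],[0.1,[0,0,-0.05],0],[0.1,[0,0,-0.05],0],[0.1,[0,0,-3],0],[0.1,[0,0,-8],0],[0.1,[0,0,-12],0],[0.1,[0,-5,-12],0],[0.1,[0,-10,-12],0],[0.1,[0,-11,-12],0],[0.1,[0,-11,-12],0],[0.1,[0,-11,-12],0]]' 30
python3 - <<'E'
from h import *
s=manip.read_state();p=params('wrist');im=manip.camera('wrist');np.save('w3.npy',im);S=manip.camera('side');np.save('s3.npy',S)
import pickle;pickle.dump(p,open('p3.pkl','wb'))
w=np.zeros((420,800,3),np.uint8);w[:,:500]=im[:,:500];w[:,500:]=cv2.resize(S[220:395,230:355],(300,420),interpolation=cv2.INTER_CUBIC);save('w3',w)
print(s['eef_pos'],s['finger_gap'],proj(p,(532.7,209.6,165)),proj(p,(571.4,181.3,113)),'noz',proj(p,(524,27.5,108)),'side noz',(proj(params('side'),(524,27.5,108))-[230,220])*2.4+[500,0])
E
```

```text
clock: 8.35
eef_pos: [524.3, 137.1, 157.2]
eef_rot: [3.141, 0.0, -0.0]
wrist_force: [-0.3, 0.1, 0.5]
finger_gap: 51.7
finger_force: 0.0
[524.29479523 137.10369496 157.21361394] 51.69400950975043 [151.47826284 232.38146015] [211.5793728  156.56621916] noz [419.03152039 218.88197302] side noz [718.38263557 103.46465547]
```

View pics/w3.png

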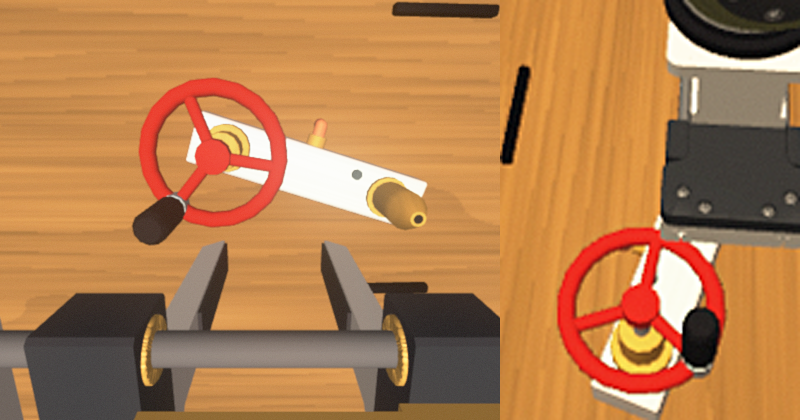

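Picture: nozzle seated with its tip at (418,219), as predicted for z=108; hub at (212,156); handle top at about (150,230) and base at about (172,207). I refine wheel and handle next.

Run:
```python
from h import *
import pickle
p=pickle.load(open('p3.pkl','rb'));im=np.load('w3.npy');h=cv2.cvtColor(im,cv2.COLOR_RGB2HSV)
m=cv2.inRange(h,(0,170,80),(6,255,255))|cv2.inRange(h,(175,170,80),(180,255,255));m[:,300:]=0;m[240:]=0
cs,_=cv2.findContours(m,0,2);c=cv2.convexHull(max(cs,key=cv2.contourArea))
P=np.array([onz(p,*q[0],106) for q in c])[:,:2]   # rim widest at mid height
A=np.c_[2*P,np.ones(len(P))];x=np.linalg.lstsq(A,(P**2).sum(1),rcond=None)[0];print('wheel',x[:2],'r',np.sqrt(x[2]+x[:2]@x[:2]))
k=cv2.inRange(h,(0,0,0),(180,255,70));k[:,:100]=0;k[:,200:]=0;k[:180]=0;k[250:]=0
cs,_=cv2.findContours(k,0,2);c=max(cs,key=cv2.contourArea);r=cv2.minAreaRect(c);print(r,cv2.boundingRect(c));b=cv2.boxPoints(r);print(b.round(1))
for z in(120,140,165):print(z,proj(p,(532.7,209.6,z)))
```

```text
wheel [571.01049623 181.79577448] r 53.360661778969686
((159.6081085205078, 220.64865112304688), (33.37874221801758, 54.18531799316406), 53.97262191772461) (133, 197, 51, 47)
[[127.9 223.1]
 [171.7 191.2]
 [191.3 218.2]
 [147.5 250.1]]
120 [172.85146401 211.99017145]
140 [164.3525641  220.09862092]
165 [151.47826284 232.38146015]
```

```bash
python3 -m creep '[[0.1,[0.5,-4,0],0],[0.1,[0.95,-7.37,0],0],[0.1,[0.95,-7.37,0],0],[0.1,[0.95,-7.37,2],0],[0.1,[0.95,-7.37,4],0],[0.1,[0.95,-7.37,5.7],0],[0.1,[0.95,-7.37,5.7],0],[-0.7,[0.95,-7.37,5.7],0],[-0.7,[0.95,-7.37,5.7],0],[-0.7,[0.95,-7.37,5.7],0],[-0.7,[0.95,-7.37,5.7],0],[-0.7,[0.95,-7.37,5.7],0]]' 20
cat > chk.py <<'E'
from h import *
import sys
s=manip.read_state();f=s['wrist_force'];d=s['eef_pos'][:2]-[571,181.6]
a=np.degrees(np.arctan2(d[1],d[0]));t=np.array([-d[1],d[0]])/np.hypot(*d)
lim=float(sys.argv[1]) if len(sys.argv)>1 else 11
print('t%.2f ang %.1f r %.1f z %.1f ft %.1f fr %.1f fz %.1f gap %.1f'%(s['clock'],a,np.hypot(*d),s['eef_pos'][2],f[:2]@t,f[:2]@d/np.hypot(*d),f[2],s['finger_gap']))
sys.exit(abs(f[:2]@t)>lim)
E
python3 chk.py
python3 - <<'E'
from h import *
p=params('wrist');im=manip.camera('wrist')
cv2.imwrite('pics/g3.png',im[100:400,60:480,::-1])
for st in(12,):
  a=np.radians(142-np.arange(0,37)*10);print('\n'.join('%d: %.2f %.2f'%(np.degrees(q),4.8*np.cos(q),-4.8*np.sin(q)) for q in a))
E
```

```text
clock: 9.65
eef_pos: [534.0, 211.7, 101.0]
eef_rot: [-3.141, -0.001, -0.0]
wrist_force: [-2.0, 0.2, 3.2]
finger_gap: 21.6
finger_force: 20.0
t9.65 ang 140.9 r 47.7 z 101.0 ft 1.2 fr 1.7 fz 3.2 gap 21.6
142: -3.78 -2.96
132: -3.21 -3.57
122: -2.54 -4.07
112: -1.80 -4.45
102: -1.00 -4.70
92: -0.17 -4.80
82: 0.67 -4.75
72: 1.48 -4.57
62: 2.25 -4.24
52: 2.96 -3.78
42: 3.57 -3.21
32: 4.07 -2.54
22: 4.45 -1.80
12: 4.70 -1.00
2: 4.80 -0.17
-8: 4.75 0.67
-18: 4.57 1.48
-28: 4.24 2.25
-38: 3.78 2.96
-48: 3.21 3.57
-58: 2.54 4.07
-68: 1.80 4.45
-78: 1.00 4.70
-88: 0.17 4.80
-98: -0.67 4.75
-108: -1.48 4.57
-118: -2.25 4.24
-128: -2.96 3.78
-138: -3.57 3.21
-148: -4.07 2.54
-158: -4.45 1.80
-168: -4.70 1.00
-178: -4.80 0.17
-188: -4.75 -0.67
-198: -4.57 -1.48
-208: -4.24 -2.25
-218: -3.78 -2.96False
```

View pics/g3.png

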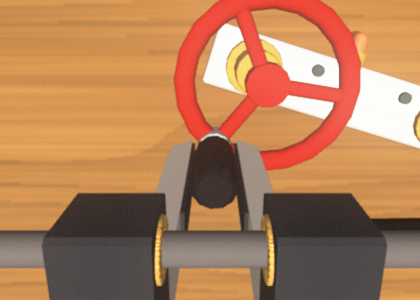

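The handle is gripped (crop (213,170), gap 21.6). The first 100° clockwise cannot reach the stop.

```bash
python3 -m creep '[[-0.7,[0.57,-0.61,0],0],[-0.7,[1.24,-1.11,0],0],[-0.7,[1.98,-1.49,0],0],[-0.7,[2.78,-1.74,0],0],[-0.7,[3.61,-1.84,0],0],[-0.7,[4.45,-1.79,0],0],[-0.7,[5.26,-1.61,0],0],[-0.7,[6.03,-1.28,0],0],[-0.7,[6.74,-0.82,0],0],[-0.7,[7.35,-0.25,0],0],[-0.7,[7.35,-0.25,0],0]]' >/dev/null; python3 chk.py
```

```text
t10.80 ang 40.3 r 48.1 z 101.0 ft -2.3 fr -10.9 fz 10.7 gap 21.6False
```

```bash
python3 -m creep '[[-0.7,[-0.08,0.06,-0.05],0],[-0.7,[-0.08,0.06,-0.05],0]]' >/dev/null; python3 chk.py &&
python3 -m creep '[[-0.7,[0.25,0.33,0],0],[-0.7,[0.25,0.33,0],0]]' >/dev/null; python3 chk.py &&
python3 -m creep '[[-0.7,[0.25,0.34,0],0],[-0.7,[0.25,0.34,0],0]]' >/dev/null; python3 chk.py
```

```text
t11.00 ang 41.3 r 47.9 z 101.0 ft -2.6 fr -2.7 fz 3.4 gap 21.7
t11.00 ang 41.3 r 47.9 z 101.0 ft -2.6 fr -2.7 fz 3.4 gap 21.7
t11.00 ang 41.3 r 47.9 z 101.0 ft -2.6 fr -2.7 fz 3.4 gap 21.7False
False
False
```

```bash
sed -i 's/sys.exit(\(.*\))$/sys.exit(int(\1))/' chk.py; 
python3 -m creep '[[-0.7,[0.25,0.33,0],0],[-0.7,[0.25,0.33,0],0]]' >/dev/null; python3 chk.py &&
python3 -m creep '[[-0.7,[0.25,0.34,0],0],[-0.7,[0.25,0.34,0],0]]' >/dev/null && python3 chk.py &&
python3 -m creep '[[-0.7,[0.19,0.37,0],0],[-0.7,[0.19,0.37,0],0]]' >/dev/null && python3 chk.py &&
python3 -m creep '[[-0.7,[0.19,0.37,0],0],[-0.7,[0.19,0.37,0],0]]' >/dev/null && python3 chk.py &&
python3 -m creep '[[-0.7,[0.13,0.4,0],0],[-0.7,[0.13,0.4,0],0]]' >/dev/null && python3 chk.py &&
python3 -m creep '[[-0.7,[0.12,0.4,0],0],[-0.7,[0.12,0.4,0],0]]' >/dev/null && python3 chk.py &&
python3 -m creep '[[-0.7,[0.05,0.41,0],0],[-0.7,[0.05,0.41,0],0]]' >/dev/null && python3 chk.py &&
python3 -m creep '[[-0.7,[0.05,0.42,0],0],[-0.7,[0.05,0.42,0],0]]' >/dev/null && python3 chk.py &&
python3 -m creep '[[-0.7,[-0.02,0.42,0],0],[-0.7,[-0.02,0.42,0],0]]' >/dev/null && python3 chk.py &&
python3 -m creep '[[-0.7,[-0.03,0.42,0],0],[-0.7,[-0.03,0.42,0],0]]' >/dev/null && python3 chk.py
```

```text
t11.20 ang 36.8 r 47.9 z 101.0 ft 0.1 fr -1.5 fz 3.7 gap 20.9
t11.40 ang 31.5 r 47.9 z 101.0 ft 0.1 fr 0.1 fz 4.7 gap 21.5
t11.60 ang 26.3 r 47.9 z 101.1 ft 0.1 fr 1.8 fz 4.6 gap 21.4
t11.80 ang 21.2 r 47.9 z 101.0 ft 0.3 fr 1.2 fz 4.6 gap 21.6
t12.00 ang 16.1 r 47.9 z 101.1 ft -0.0 fr 3.1 fz 3.6 gap 21.1
t12.20 ang 11.1 r 47.9 z 101.0 ft -0.1 fr 2.3 fz 4.0 gap 21.7
t12.40 ang 6.2 r 47.9 z 101.0 ft -1.0 fr 3.8 fz 3.3 gap 21.5
t12.60 ang 1.2 r 48.0 z 101.1 ft -0.6 fr 2.7 fz 4.6 gap 21.3
t12.80 ang -3.8 r 48.0 z 101.0 ft -0.6 fr 4.9 fz 3.4 gap 21.5
t13.00 ang -8.7 r 48.0 z 101.0 ft -1.2 fr 5.0 fz 4.6 gap 21.1
```

```bash
python3 -m creep '[[-0.7,[-0.09,0.4,0],0],[-0.7,[-0.09,0.4,0],0]]' >/dev/null; python3 chk.py &&
python3 -m creep '[[-0.7,[-0.09,0.41,0],0],[-0.7,[-0.09,0.41,0],0]]' >/dev/null && python3 chk.py &&
python3 -m creep '[[-0.7,[-0.16,0.39,0],0],[-0.7,[-0.16,0.39,0],0]]' >/dev/null && python3 chk.py &&
python3 -m creep '[[-0.7,[-0.17,0.38,0],0],[-0.7,[-0.17,0.38,0],0]]' >/dev/null && python3 chk.py &&
python3 -m creep '[[-0.7,[-0.23,0.36,0],0],[-0.7,[-0.23,0.36,0],0]]' >/dev/null && python3 chk.py &&
python3 -m creep '[[-0.7,[-0.23,0.35,0],0],[-0.7,[-0.23,0.35,0],0]]' >/dev/null && python3 chk.py &&
python3 -m creep '[[-0.7,[-0.28,0.31,0],0],[-0.7,[-0.28,0.31,0],0]]' >/dev/null && python3 chk.py &&
python3 -m creep '[[-0.7,[-0.29,0.3,0],0],[-0.7,[-0.29,0.3,0],0]]' >/dev/null && python3 chk.py &&
python3 -m creep '[[-0.7,[-0.33,0.25,0],0],[-0.7,[-0.33,0.25,0],0]]' >/dev/null && python3 chk.py &&
python3 -m creep '[[-0.7,[-0.34,0.25,0],0],[-0.7,[-0.34,0.25,0],0]]' >/dev/null && python3 chk.py &&
python3 -m creep '[[-0.7,[-0.37,0.19,0],0],[-0.7,[-0.37,0.19,0],0]]' >/dev/null && python3 chk.py &&
python3 -m creep '[[-0.7,[-0.37,0.19,0],0],[-0.7,[-0.37,0.19,0],0]]' >/dev/null && python3 chk.py &&
python3 -m creep '[[-0.7,[-0.4,0.13,0],0],[-0.7,[-0.4,0.13,0],0]]' >/dev/null && python3 chk.py &&
python3 -m creep '[[-0.7,[-0.4,0.12,0],0],[-0.7,[-0.4,0.12,0],0]]' >/dev/null && python3 chk.py &&
python3 -m creep '[[-0.7,[-0.41,0.05,0],0],[-0.7,[-0.41,0.05,0],0]]' >/dev/null && python3 chk.py &&
python3 -m creep '[[-0.7,[-0.42,0.05,0],0],[-0.7,[-0.42,0.05,0],0]]' >/dev/null && python3 chk.py
```

```text
t13.20 ang -13.6 r 48.0 z 101.0 ft 0.2 fr 5.8 fz 3.2 gap 21.2
t13.40 ang -17.8 r 48.0 z 101.0 ft 5.0 fr 4.7 fz 3.2 gap 21.5
t13.60 ang -18.9 r 46.3 z 101.1 ft 24.3 fr -2.2 fz 2.2 gap 21.6
```

Stop found near -18° (tangential 24 N). I back off to a light press and take the reference picture.

```bash
python3 -m creep '[[-0.7,[0.12,-0.28,0],0],[-0.7,[0.12,-0.28,0],0],[-0.7,[0.12,-0.28,0],0]]' >/dev/null; python3 chk.py
cat > spokes.py <<'E'
from h import *
import sys
def wheel(im,p):
    h=cv2.cvtColor(im,cv2.COLOR_RGB2HSV)
    m=cv2.inRange(h,(0,150,60),(7,255,255))|cv2.inRange(h,(174,150,60),(180,255,255))
    # sample red on annulus between hub and rim in wheel plane z=112
    C=np.array([571,181.6]);a=np.radians(np.arange(0,360,0.5));S=np.zeros(len(a));V=np.zeros(len(a))
    for r in np.arange(22,36,1.):
        for i,q in enumerate(a):
            u,v=proj(p,(C[0]+r*np.cos(q),C[1]+r*np.sin(q),109));u,v=int(round(u)),int(round(v))
            if 0<=u<560 and 0<=v<420: V[i]+=1;S[i]+=m[v,u]>0
    return S/np.maximum(V,1)
p=params('wrist');im=manip.camera('wrist');save(sys.argv[1],im);S=wheel(im,p)
on=S>0.5;d=np.flatnonzero(np.diff(np.r_[0,on.astype(int),0]))
print([(d[i]/2,d[i+1]/2-.5) for i in range(0,len(d),2)])
E
python3 spokes.py stop; python3 spokes.py stop_b
```

```text
t13.90 ang -18.5 r 46.4 z 101.0 ft 4.6 fr -6.6 fz 8.5 gap 21.3
[]
[]
```

View pics/stop.png

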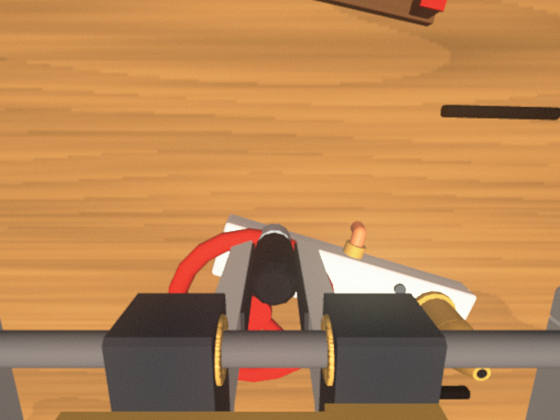

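The stop is at handle angle ≈ -17.9° (y≈166.9). Reference images are saved (the handle collar shows at (275,230)). Now the first anticlockwise turn.

```bash
python3 -c "
from h import *
np.save('side_stop.npy',manip.camera('side'))"
python3 -m creep '[[-0.7,[0.22,-0.92,0],0],[-0.7,[0.27,-1.76,0],0],[-0.7,[0.17,-2.59,0],0],[-0.7,[-0.08,-3.39,0],0],[-0.7,[-0.46,-4.13,0],0],[-0.7,[-0.96,-4.8,0],0],[-0.7,[-1.57,-5.37,0],0],[-0.7,[-2.28,-5.83,0],0],[-0.7,[-3.05,-6.16,0],0],[-0.7,[-3.86,-6.34,0],0],[-0.7,[-4.7,-6.39,0],0],[-0.7,[-5.53,-6.29,0],0]]' 20 >/dev/null; python3 chk.py 20 &&
python3 -m creep '[[-0.7,[-0.8,0.25,0],0],[-0.7,[-1.54,0.63,0],0],[-0.7,[-2.21,1.13,0],0],[-0.7,[-2.78,1.74,0],0],[-0.7,[-3.24,2.45,0],0],[-0.7,[-3.57,3.22,0],0],[-0.7,[-3.75,4.03,0],0],[-0.7,[-3.8,4.87,0],0],[-0.7,[-3.7,5.7,0],0],[-0.7,[-3.45,6.5,0],0],[-0.7,[-3.07,7.24,0],0],[-0.7,[-2.57,7.91,0],0]]' >/dev/null && python3 chk.py 20 &&
python3 -m creep '[[-0.7,[0.61,0.57,0],0],[-0.7,[1.32,1.03,0],0],[-0.7,[2.09,1.36,0],0],[-0.7,[2.9,1.54,0],0],[-0.7,[3.74,1.59,0],0],[-0.7,[4.57,1.49,0],0],[-0.7,[5.37,1.24,0],0],[-0.7,[6.11,0.86,0],0],[-0.7,[6.78,0.36,0],0],[-0.7,[7.35,-0.25,0],0],[-0.7,[7.81,-0.96,0],0],[-0.7,[8.14,-1.73,0],0]]' >/dev/null && python3 chk.py 20
```

```text
t15.25 ang 102.6 r 48.1 z 101.1 ft -3.1 fr -1.7 fz 4.8 gap 21.4
t16.45 ang -138.6 r 49.7 z 101.0 ft -4.4 fr 4.8 fz 9.4 gap 21.2
t17.65 ang -18.3 r 46.5 z 101.0 ft -3.7 fr -12.2 fz 13.0 gap 21.2
```

```bash
python3 -m creep '[[-0.7,[0.06,-0.81,0],0],[-0.7,[0.11,-1.65,0],0],[-0.7,[0.01,-2.48,0],0],[-0.7,[-0.24,-3.28,0],0],[-0.7,[-0.62,-4.02,0],0],[-0.7,[-1.12,-4.69,0],0],[-0.7,[-1.73,-5.26,0],0],[-0.7,[-2.44,-5.72,0],0],[-0.7,[-3.21,-6.05,0],0],[-0.7,[-4.02,-6.23,0],0],[-0.7,[-4.86,-6.28,0],0],[-0.7,[-5.69,-6.18,0],0]]' 20 >/dev/null; python3 chk.py 20 &&
python3 -m creep '[[-0.7,[-0.8,0.25,0],0],[-0.7,[-1.54,0.63,0],0],[-0.7,[-2.21,1.13,0],0],[-0.7,[-2.78,1.74,0],0],[-0.7,[-3.24,2.45,0],0],[-0.7,[-3.57,3.22,0],0],[-0.7,[-3.75,4.03,0],0],[-0.7,[-3.8,4.87,0],0],[-0.7,[-3.7,5.7,0],0],[-0.7,[-3.45,6.5,0],0],[-0.7,[-3.07,7.24,0],0],[-0.7,[-2.57,7.91,0],0]]' >/dev/null && python3 chk.py 20 &&
python3 -m creep '[[-0.7,[0.61,0.57,0],0],[-0.7,[1.32,1.03,0],0],[-0.7,[2.09,1.36,0],0],[-0.7,[2.9,1.54,0],0],[-0.7,[3.74,1.59,0],0],[-0.7,[4.57,1.49,0],0],[-0.7,[5.37,1.24,0],0],[-0.7,[6.11,0.86,0],0],[-0.7,[6.78,0.36,0],0],[-0.7,[7.35,-0.25,0],0],[-0.7,[7.81,-0.96,0],0],[-0.7,[8.11,-1.63,0],0]]' >/dev/null && python3 chk.py 20
python3 -m creep '[[-0.7,[0,0,0],0],[-0.7,[0,0,0],0]]'
cat > cmp.py <<'E'
from h import *
import sys
a=cv2.imread('pics/stop.png')[...,::-1];im=manip.camera('wrist');S=manip.camera('side');S0=np.load('side_stop.npy')
def sh(A,B,x0,x1,y0,y1):  # shift of patch of A found in B, subpixel
    r=cv2.matchTemplate(np.ascontiguousarray(B[y0-12:y1+12,x0-12:x1+12]),np.ascontiguousarray(A[y0:y1,x0:x1]),cv2.TM_CCOEFF_NORMED)
    _,v,_,(x,y)=cv2.minMaxLoc(r);f=lambda l,c,h:(l-h)/(2*(l-2*c+h))
    x2=x+f(r[y,x-1],r[y,x],r[y,x+1]) if 0<x<24 else x;y2=y+f(r[y-1,x],r[y,x],r[y+1,x]) if 0<y<24 else y
    return round(x2-12,2),round(y2-12,2),round(float(v),3)
print('wrist handle',sh(a,im,252,298,222,300),'block',sh(a,im,375,480,240,322))
red=lambda I:cv2.inRange(cv2.cvtColor(I,cv2.COLOR_RGB2HSV),(0,180,70),(5,255,255))
p=params('side')
def spk(I):
    m=red(I);C=np.array([571,181.6]);out=[]
    q=np.arange(0,360,.5);s=np.array([np.mean([m[tuple(np.round(proj(p,(C[0]+r*np.cos(t),C[1]+r*np.sin(t),109))).astype(int)[::-1])]>0 for r in range(22,36)]) for t in np.radians(q)])
    d=np.flatnonzero(np.diff(np.r_[0,(s>.5).astype(int),0]));return [(q[d[i]],q[d[i+1]-1]) for i in range(0,len(d),2)]
print('spokes stop',spk(S0),'now',spk(S))
E
python3 cmp.py
```

```text
t18.85 ang 104.1 r 48.2 z 101.0 ft -4.2 fr -3.0 fz 6.0 gap 21.4
t20.05 ang -139.4 r 49.8 z 101.0 ft -3.2 fr -2.2 fz 7.1 gap 21.3
t21.25 ang -20.4 r 46.4 z 101.0 ft -3.0 fr -3.6 fz 9.6 gap 21.5
clock: 21.45
eef_pos: [614.6, 166.0, 101.1]
eef_rot: [-3.141, 0.001, 0.0]
wrist_force: [0.5, 2.6, 6.3]
finger_gap: 21.4
finger_force: 20.0
wrist handle (np.float32(0.06), np.float32(-0.18), 0.992) block (np.float32(-0.72), np.float32(-0.3), 0.994)
spokes stop [(np.float64(93.5), np.float64(109.5)), (np.float64(216.0), np.float64(229.5))] now [(np.float64(93.5), np.float64(108.0)), (np.float64(215.0), np.float64(228.5))]
```

About 1° short of two turns (y 166.0 against 166.9 at the stop, and the spokes agree), so I nudge it.

```bash
python3 -m creep '[[-0.7,[0.03,-0.09,0],0],[-0.7,[0.03,-0.09,0],0],[-0.7,[0.03,-0.09,0],0]]'; python3 chk.py; python3 cmp.py
```

```text
clock: 21.85
eef_pos: [614.7, 166.3, 101.0]
eef_rot: [3.141, 0.002, -0.0]
wrist_force: [-2.5, -0.2, 7.4]
finger_gap: 21.6
finger_force: 20.0
t21.85 ang -19.3 r 46.3 z 101.0 ft -1.0 fr -2.3 fz 7.4 gap 21.6
wrist handle (np.float32(0.13), np.float32(-0.13), 0.991) block (np.float32(-0.53), np.float32(-0.38), 0.992)
spokes stop [(np.float64(93.5), np.float64(109.5)), (np.float64(216.0), np.float64(229.5))] now [(np.float64(93.5), np.float64(108.5)), (np.float64(215.0), np.float64(229.0))]
```

```bash
python3 -m creep '[[-0.7,[0.02,-0.07,0],0],[-0.7,[0.02,-0.07,0],0],[-0.7,[0.02,-0.07,0],0],[-0.7,[0.02,-0.07,0],0]]'; python3 chk.py; python3 cmp.py;python3 chk.py
```

```text
clock: 22.35
eef_pos: [614.9, 166.8, 101.0]
eef_rot: [3.141, 0.002, -0.0]
wrist_force: [-2.3, -1.1, 7.6]
finger_gap: 21.4
finger_force: 20.0
t22.35 ang -18.6 r 46.3 z 101.0 ft -1.8 fr -1.8 fz 7.6 gap 21.4
wrist handle (np.float32(0.16), np.float32(-0.09), 0.99) block (np.float32(-0.06), np.float32(-0.17), 0.997)
spokes stop [(np.float64(93.5), np.float64(109.5)), (np.float64(216.0), np.float64(229.5))] now [(np.float64(93.5), np.float64(109.5)), (np.float64(216.0), np.float64(229.5))]
t22.45 ang -18.6 r 46.3 z 101.1 ft -1.9 fr -2.3 fz 7.6 gap 21.4
```

The spokes, the handle pose and the block and nozzle patch (0.997) all match the stop reference, two turns on. I hand in.

```bash
python3 -c "
from cell import manip
print(manip.sign_off())"
```

```text
the job is handed in; nothing more can be done
None
```

The job is handed in at about 22 s: the nozzle is seated on the spigot, the valve was closed to its stop and backed off two turns (the spokes line up with the stop picture to within about half a degree), and the gripper still holds the handle with the wheel at rest; I made no separate check of the bystanders at the end.

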